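Lay out the repair parts on their picture pads

TASK

Lay out the parts for the instrument repair: set the copper transformer, the silver heatsink, the panel meter and the blue spray can with the red cap (lift it up out of its carton) each on the pad that bears its own picture. Each must lie or stand upright, centred on its picture, with the heatsink and the meter lined up along theirs (either way round); set them down gently rather than dropping them, and leave all four released and at rest.

Things in the scene. Friction and masses are not known exactly. Their poses are not given: they have to be found in the camera images.
- toroid_mid (a point): Toroidal transformer lying flat on the bench: a copper-coloured disc, 56 mm across and 30 mm high, with a black centre on top. This point is its centre, 15 mm above its underside; z up.
- heatsink_mid (a point): Aluminium heatsink, a bare silver block 84 mm long (its x) by 40 mm wide (its y) by 30 mm high, fins up and running along its x, lying on the bench. This point is its centre, 15 mm above its underside; z up.
- meter_mid (a point): Panel meter lying face up: a black block 64 mm long (its x) by 46 mm wide (its y) by 32 mm high with a white dial and red needle on top. This point is its centre, 16 mm above its underside; z up.
- can_cap (a point): Spray can of contact cleaner standing loosely in one of the four cells of the carton: blue body 46 mm across and 105 mm high with a white band, above it a red cap 34 mm across and 45 mm high (150 mm in all). This point is the centre of the cap, on the can's axis, 127.5 mm above its foot; z up. The cap is the place to grip it.
- carton: Open cardboard carton, fixed, 140 x 140 mm and 95 mm high, walls and floor 4 mm, parted by a cross of full-height 4 mm dividers into 2 x 2 cells of 64 mm (cell centres 34 mm either way from its middle along its x and y). The can is in one cell, an amber bottle, a green-lidded jar and a yellow roll of tape, all lower than the rim, in the others. Origin at the centre of its underside.
- pad_toroid_top (a point): Place for the transformer: dark green pad 80 x 80 mm, 5 mm thick, fixed to the bench, printed with a copper-coloured disc 58 mm across with a black centre. This point is the centre of its print, on its top face; z up.
- pad_heatsink_top (a point): Place for the heatsink: dark green pad 104 mm (its x) by 64 mm (its y), 5 mm thick, fixed, printed with a white outline 86 mm (along x) by 42 mm filled with lengthwise white lines for the fins. This point is the centre of its print, on its top face; z up.
- pad_meter_top (a point): Place for the meter: dark green pad 88 mm (its x) by 68 mm (its y), 5 mm thick, fixed, printed with the meter's white dial and red needle, 66 mm (along x) by 48 mm. This point is the centre of its print, on its top face; z up.
- pad_can_top (a point): Place for the spray can: dark green pad 72 x 72 mm, 5 mm thick, fixed, printed with a blue ring 48 mm across around a red disc 34 mm across. This point is the centre of its print, on its top face; z up.
Mind the look-alikes: they are no part of the job. Leave any pink or purple look-alike of the part that bears meter_mid alone.

How it is judged:
By the outcome, as a careful person would: the job done as asked, in the order asked, and still so for the second after the job is handed in, with the robot touching nothing.
It also fails if it takes over 112 s, if anything falls off the work surface, if the arm or the gripper's body presses on something with over 40 N, if the wrist force passes 120 N, or if a joint passes its speed limit or range.

ROBOT

A 6-joint arm with a two-finger parallel gripper is mounted at the origin on the work surface. World frame = base frame: x ahead of the robot, y to its left, z up, the work surface at z = 0. Lengths are in mm, angles in rad, forces in N, time in s.
With the tool pointing down it reaches from about 350 to 775 mm from the base axis. Payload 7.3 kg.
Tool frame: the origin (TCP) lies midway between the tips of the shut fingers; the grasp point (between the pads) lies 19 mm behind it; z points along the fingers, y is the line along which they close (so a half turn about z gives the same grasp; the last joint's range is limited). The gripper opens to 92 mm and grips with 3 to 60 N. Pads are 19 mm wide; open, the fingers measure 130 mm over their backs; the gripper's body (75 mm by 190 mm) begins 47 mm behind the grasp point.
Start: joints at [-1.438, 0.342, 1.524, -0, 1.275, -0.146], TCP at [144.503, -504.741, 226.741] pointing down, gripper open.
Joint ranges: [-2.53, 2.53], [-0.77, 2.02], [0.04, 2.7], [-1, 4.14], [0.28, 2.66], [-3.11, 3.11]. Speed limits (rad/s): [2.57, 2.57, 3.14, 3.14, 3.14, 3.14].

INTERFACE

Orientations are given as [roll, pitch, yaw] about the fixed x, y, z axes, in that order (R = Rz(yaw) Ry(pitch) Rx(roll)).
In Python, from plant import bot gives the robot as it stands.
- The arm moves only by the tool jog_arm, never from a script. Its arguments are lists of equal length, an entry for each row: "dp": the shift along the tool's x, y, z in m, a list of three; "twist": the turn about the tool's z in degrees. A call has 1 to 10 rows; each row shifts and turns the commanded pose from where the row before left it, along the tool's axes as they then stand; what a row does not reach is not made up. A row lasts 1/8 s, in which the tool goes at most 62.5 mm and 10.7 degrees, less where a joint would pass 70% of its speed; a pose out of reach is approached as far as the arm can. A call is refused whole if a number of a shift passes 0.0625 or a number of a turn 10.7, either way. A call with a gripper value outside its range is refused whole. "jaw" is the finger opening in m, from 0 to 0.0918, set as the call begins (left out, the last holds). The fingers move at their own pace and stop on an object; the grip force is fixed at half the most. Time passes only in rows, so rows that do not move let the fingers close. It gives the time, the measured TCP pose, the force, the opening and the grip force at its end, in the units of the state.
- bot.get_obs(): the state, without advancing time (a new reading comes with each control period).
- bot.capture(name): name is "scene" or "top"; returns the picture (400x640x3 uint8, blue, green, red); there is no depth.
- bot.camera_params(name): a dict with "fx", "fy", "cx", "cy" (pixels), "R" (3x3) and "t" (3): a world point X has camera coordinates R X + t. Camera axes: x right, y down, z forward; pixel columns grow to the right and rows downward; lengths in mm; the calibration is good to about 2 mm. A picture is of the moment at which its call begins. camera_params takes no time and is no camera call.
- bot.close_job(): hands the job in; it is judged then, once.
Trained networks look in the newest picture that a camera, given by its name, has taken for a name from the list of things; names that differ only in an ending like _2 or _b are one class to them, and where a whole thing is asked for, a point or a joint stands for the part that bears it (a point fixed in the world has none). Each returns a list of dicts, best first, with "confidence" (0 to 1); they miss things now and then, are a little off and sometimes report something else, mostly with a low value. They report only what shows in the picture. A call takes as long as a camera call. They do not tell look-alikes from the thing itself.
- bot.find_in(camera, label): "bbox" ([centre column, centre row, width, height] in pixels, round what is visible of it).
- bot.masks_of(camera, label): "pixels" (400x640 bool, what is visible of it) and "bbox" ([centre column, centre row, width, height] in pixels, round what is visible of it).
The state is a dict: "time": time; "joint_positions": joint angles; "dq": joint speeds; "tau": joint torques, N m; "tool_pos": TCP position; "tcp_rot": TCP orientation; "contact_force": force on the tool from outside, world axes, zero at the start; "moment": the same for the moment, N m; "grip_width": finger opening in mm; "finger_force": force on a finger pad.
Only numpy, scipy, OpenCV 4.12 (cv2) and the standard library are available. Lean on these libraries where they do the work, as an engineer would, in place of code of your own. Each camera call takes 0.05 s, during which the arm holds its last target. There are 200 camera calls.

## Working session

There is one attempt and no reset: what is moved stays moved. The work goes in short steps, Python scripts to look and compute and a tool call to move; the robot and the scene stay as the last step left them, time stands still between calls to the robot, and variables do not carry over. Pictures are saved under pics/ and viewed, at most 14 in all, crops included, and the job is handed in when it is done.

Besides the shell and the picture viewer there is one more tool, called after "Request:" as name([rows], argument=value, ...), one row to a line, values as JSON. jog_arm: Moves the arm, as the interface text tells. Its arguments: {"type":"object","properties":{"dp":{"type":"array"},"twist":{"type":"array"},"jaw":{"type":"number"}},"required":["dp","twist"]}

```bash
ls; mkdir -p pics; python3 - <<'E'
from plant import bot
import cv2
for n in("scene","top"):
    im=bot.capture(n); cv2.imwrite(f"pics/{n}0.png",im); p=bot.camera_params(n); print(n,p)
o=bot.get_obs(); print(o)
E
```

```text
pics
scene {'fx': 452.95652865087106, 'fy': 452.95652865087106, 'cx': 317.24140242120154, 'cy': 198.46338597547714, 'R': array([[-0.2753627 ,  0.96130545, -0.00819876],
       [ 0.81947092,  0.23025851, -0.52483182],
       [-0.50263585, -0.15123775, -0.85116646]]), 't': array([  65.90888837, -327.51796378, 1665.30131278])}
top {'fx': 457.08312443264265, 'fy': 457.08312443264265, 'cx': 319.69937321119056, 'cy': 195.9432665724878, 'R': array([[-0.00232065, -0.99988646,  0.01488927],
       [-0.99774854,  0.00131721, -0.06705304],
       [ 0.06702582, -0.01501135, -0.99763831]]), 't': array([  53.52184884,  480.72440373, 1150.7575094 ])}
{'time': 0.1, 'joint_positions': array([-1.43799799e+00,  3.42675985e-01,  1.52491260e+00, -6.47331121e-07,
        1.27538662e+00, -1.46016489e-01]), 'dq': array([ 1.05019372e-04, -1.48771526e-03, -2.74446952e-03, -5.21275946e-04,
        2.25260293e-05, -1.91557410e-05]), 'tau': array([ 2.20503163e-03, -4.32003772e+01, -2.44693047e+01,  7.19805015e-02,
        5.25944238e-02, -4.92400727e-05]), 'tool_pos': array([ 144.45399849, -504.36632491,  226.10565225]), 'tcp_rot': array([-3.14022472e+00, -2.00546542e-04,  2.78814875e-01]), 'contact_force': array([ 0.20397872,  0.76218758, -0.81122806]), 'moment': array([-0.00729671, -0.05897742,  0.01235723]), 'finger_force': 0.0, 'grip_width': 91.92954294570472}
```

View pics/scene0.png

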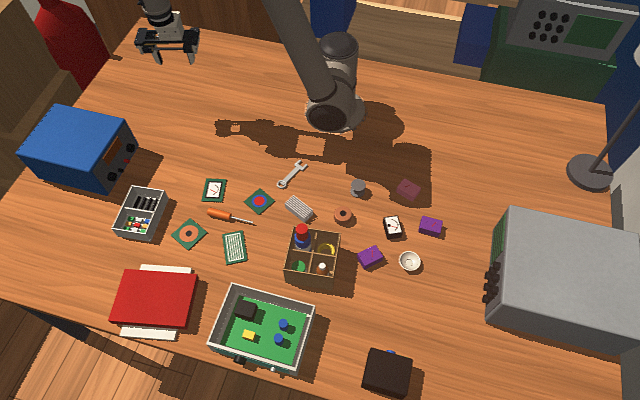

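View pics/top0.png

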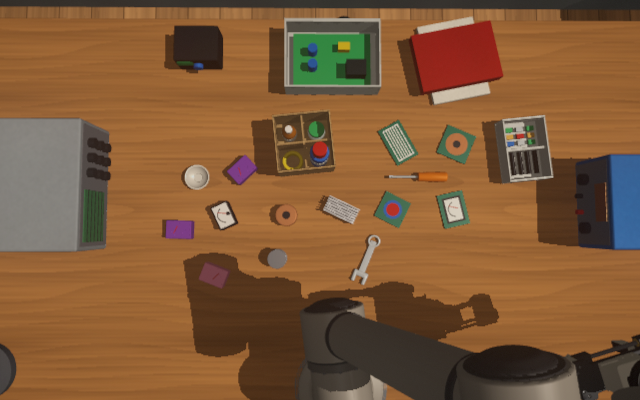

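The top view shows the parts: toroid (286,215), heatsink (340,208), meter (223,215) and can cap (320,150). The pads are toroid (456,144), heatsink (398,143), meter (453,209) and can (392,209). Purple look-alikes are at (241,170), (180,230) and (213,275).

```bash
cat > h.py <<'E'
import numpy as np, cv2
from scipy.optimize import minimize
from plant import bot
def proj(c,X):
    p=bot.camera_params(c); q=np.asarray(X)@p["R"].T+p["t"]
    return np.c_[p["fx"]*q[:,0]/q[:,2]+p["cx"],p["fy"]*q[:,1]/q[:,2]+p["cy"]]
def ray(c,u,v,z):
    p=bot.camera_params(c); d=p["R"].T@[(u-p["cx"])/p["fx"],(v-p["cy"])/p["fy"],1]; o=-p["R"].T@p["t"]
    return o+d*(z-o[2])/d[2]
def pts(x,y,a,dim,z0,z1):
    if len(dim)==1:
        t=np.linspace(0,2*np.pi,40); b=np.c_[np.cos(t),np.sin(t)]*dim[0]/2
    else: b=np.array([[1,1],[1,-1],[-1,-1],[-1,1]])*np.array(dim)/2
    R=np.array([[np.cos(a),-np.sin(a)],[np.sin(a),np.cos(a)]]); b=b@R.T+[x,y]
    return np.r_[np.c_[b,np.full(len(b),z0)],np.c_[b,np.full(len(b),z1)]]
S=4
def fit(masks,x,y,a,dim,z0,z1):
    "masks: {camera: bool mask}; silhouette fit of a prism; returns x,y,yaw,(1-IoU)"
    T={}
    for c,m in masks.items():
        r,q=np.nonzero(m); o=np.array([q.min()-15,r.min()-15]); w,h=q.max()-o[0]+15,r.max()-o[1]+15
        o=np.maximum(o,0); T[c]=(o,cv2.resize(m[o[1]:o[1]+h,o[0]:o[0]+w].astype(np.uint8),None,fx=S,fy=S,interpolation=cv2.INTER_LINEAR)>0)
    def cost(v):
        s=0
        for c,(o,m) in T.items():
            P=((proj(c,pts(v[0]*10,v[1]*10,v[2]/3,dim,z0,z1))-o+.5)*S-.5)
            im=np.zeros(m.shape,np.uint8); cv2.fillConvexPoly(im,cv2.convexHull(np.round(P*16).astype(np.int32)),1,shift=4)
            s+=1-(m&(im>0)).sum()/(m|(im>0)).sum()
        return s/len(T)
    best=min((minimize(cost,[x/10,y/10,(a+k)*3],method="Nelder-Mead",options=dict(initial_simplex=np.array([x/10,y/10,(a+k)*3])+np.array([[0,0,0],[1,0,0],[0,1,0],[0,0,1]]))) for k in((0,) if len(dim)==1 else (-.5,0,.5))),key=lambda r:r.fun)
    v=best.x; return np.round([v[0]*10,v[1]*10,np.degrees(v[2]/3),best.fun],2)
E
cat > m1.py <<'E'
from h import *
ims={c:bot.capture(c) for c in("top","scene")}
G={c:cv2.cvtColor(i,cv2.COLOR_BGR2HSV) for c,i in ims.items()}
objs=dict(toroid_mid=((286,215),(56,),0,30),heatsink_mid=((340,208),(84,40),0,30),meter_mid=((223,215),(64,46),0,32))
def near(c,lab,xy,z,r=35):
    u=proj(c,[[*xy,z]])[0]; D=bot.masks_of(c,lab)
    print(' ',lab,c,[(np.round(d["confidence"],2),np.round(d["bbox"]).astype(int).tolist()) for d in D])
    D=[d for d in D if np.hypot(*(np.array(d["bbox"][:2])-u))<r/2]
    return D[0]["pixels"] if D else None
for l,(uv,dim,z0,z1) in objs.items():
    xy=ray("top",*uv,z1)[:2]
    M={c:near(c,l,xy,z1) for c in ims}; M={c:m for c,m in M.items() if m is not None}
    a=0
    if len(dim)>1 and "top" in M:
        r,q=np.nonzero(M["top"]); w=[ray("top",*p,z1)[:2] for p in zip(q,r)]; V=np.linalg.svd(w-np.mean(w,0),full_matrices=False)[2]; a=np.arctan2(V[0,1],V[0,0])
    print(l,xy.round(),{c:fit({c:m},*xy,a,dim,z0,z1).tolist() for c,m in M.items()},fit(M,*xy,a,dim,z0,z1) if M else None)
# cap: red pixels near it
red={c:(((g[...,0]<8)|(g[...,0]>172))&(g[...,1]>150)&(g[...,2]>60)) for c,g in G.items()}
def comp(m,uv):
    n,L,st,ct=cv2.connectedComponentsWithStats(m.astype(np.uint8)); k=1+np.argmin(np.hypot(*(ct[1:]-uv).T)+1e3*(st[1:,4]<40)); return L==k
M={c:comp(red[c],uv) for c,uv in dict(top=(320,150),scene=(302,233)).items()}
xy=ray("top",320,150,154)[:2]
print("cap",xy,[m.sum() for m in M.values()],{c:fit({c:m},*xy,0,(34,),109,154).tolist() for c,m in M.items()},fit(M,*xy,0,(34,),109,154))
gr={c:cv2.morphologyEx(((g[...,0]>55)&(g[...,0]<95)&(g[...,1]>70)).astype(np.uint8),cv2.MORPH_CLOSE,np.ones((3,3))) for c,g in G.items()}
pads=dict(toroid=((456,144),(80,80)),heatsink=((398,143),(104,64)),meter=((453,209),(88,68)),can=((392,209),(72,72)))
for l,(uv,dim) in pads.items():
    xy=ray("top",*uv,5)[:2]; M={}
    for c in ims:
        m=comp(gr[c],proj(c,[[*xy,5]])[0]).astype(np.uint8); k=cv2.findContours(m,0,2)[0]; cv2.fillPoly(m,k,1); M[c]=m>0
    r,q=np.nonzero(M["top"]); w=np.array([ray("top",*p,5)[:2] for p in zip(q,r)]); a=np.radians(cv2.minAreaRect(w.astype(np.float32))[2]); 
    if dim[0]!=dim[1]: V=np.linalg.svd(w-w.mean(0),full_matrices=False)[2]; a=np.arctan2(V[0,1],V[0,0])
    print("pad",l,xy.round(),[m.sum() for m in M.values()],{c:fit({c:m},*xy,a,dim,0,5).tolist() for c,m in M.items()},fit(M,*xy,a,dim,0,5))
E
python3 m1.py
python3 -c "
import cv2
a=cv2.imread('pics/top0.png')[95:290,160:480];cv2.imwrite('pics/crop0.png',cv2.resize(a,None,fx=2.5,fy=2.5,interpolation=2))"
```

```text
toroid_mid top [(np.float64(0.82), [286, 216, 24, 19])]
  toroid_mid scene [(np.float64(0.82), [343, 215, 17, 21])]
toroid_mid [432. 138.] {'top': [433.9, 139.0, 0.16, 0.07], 'scene': [435.04, 138.15, 18.19, 0.11]} [4.3374e+02 1.3851e+02 8.9900e+00 9.0000e-02]
  heatsink_mid top [(np.float64(0.68), [341, 210, 38, 31]), (np.float64(0.36), [306, 141, 66, 70])]
  heatsink_mid scene [(np.float64(0.83), [300, 208, 28, 28])]
heatsink_mid [449.   2.] {'top': [448.14, 0.61, 63.76, 0.05], 'scene': [448.97, -0.44, 62.04, 0.09]} [4.4828e+02 1.8000e-01 6.3900e+01 7.0000e-02]
  meter_mid top [(np.float64(0.97), [178, 229, 27, 21]), (np.float64(0.91), [241, 169, 28, 30]), (np.float64(0.84), [225, 214, 27, 25]), (np.float64(0.71), [215, 276, 32, 28])]
  meter_mid scene [(np.float64(0.94), [369, 259, 24, 22]), (np.float64(0.79), [407, 192, 27, 22]), (np.float64(0.73), [392, 228, 19, 20]), (np.float64(0.64), [429, 226, 27, 21])]
meter_mid [432. 295.] {'top': [432.67, 295.37, -152.62, 0.12], 'scene': [434.2, 295.48, -157.15, 0.08]} [ 4.3422e+02  2.9561e+02 -1.5662e+02  1.0000e-01]
cap [575.78806109  5
[... 973 characters left out ...]
)==1 else (-.5,0,.5))),key=lambda r:r.fun)
              ~~~~~~~~^^^^^^^^^^^^^^^^^^^^^^^^^^^^^^^^^^^^^^^^^^^^^^^^^^^^^^^^^^^^^^^^^^^^^^^^^^^^^^^^^^^^^^^^^^^^^^^^^^^^^^^^^^^^^^^^^^^^^^^^^^^^^^^^^^^^^^^^^^^^^^^^^^^^^^^
    res = _minimize_neldermead(fun, x0, args, callback, bounds=bounds,
                               **options)
    fxr = func(xr)
    fx = function(np.copy(x), *(wrapper_args + args))
  File "h.py", line 26, in cost
    P=((proj(c,pts(v[0]*10,v[1]*10,v[2]/3,dim,z0,z1))-o+.5)*S-.5)
        ~~~~^^^^^^^^^^^^^^^^^^^^^^^^^^^^^^^^^^^^^^^^^
  File "h.py", line 5, in proj
    p=bot.camera_params(c); q=np.asarray(X)@p["R"].T+p["t"]
ValueError: time passes only in moves, steps and waits
```

View pics/crop0.png

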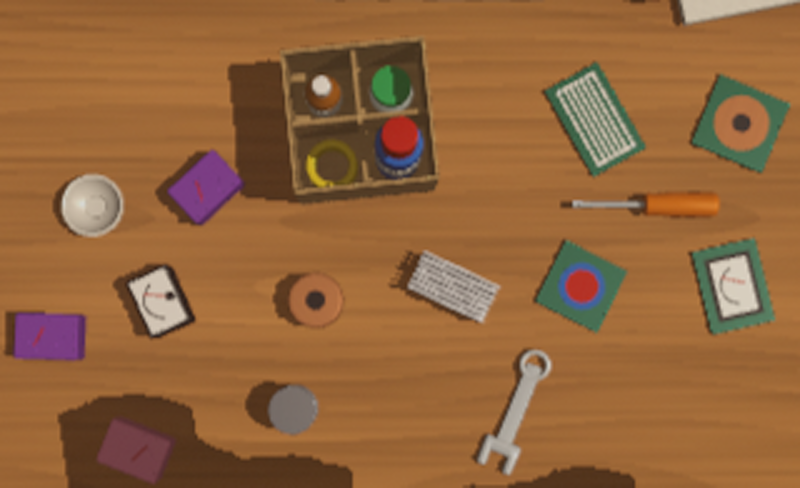

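The crop confirms the prints are centred on their pads. The black meter is at crop (160,300), distinct from the three purple ones. Next I'll cache the calibration and measure the pads.

```bash
sed -i 's/^def proj/CP={c:bot.camera_params(c) for c in("top","scene")}\ndef proj/; s/p=bot.camera_params(c);/p=CP[c];/' h.py
python3 - <<'E'
s=open('m1.py').read(); i=s.index("objs="); j=s.index("# cap"); k=s.index("def comp"); e=s.index("M={c:comp"); g=s.index("gr={c")
open('m2.py','w').write(s[:i]+s[k:e]+s[g:])
E
python3 m2.py
```

```text
pad toroid [ 617. -303.] [np.int64(870), np.int64(577)] {'top': [616.74, -302.59, 66.36, 0.11], 'scene': [618.16, -305.64, 65.59, 0.09]} [ 6.1772e+02 -3.0498e+02  6.5440e+01  1.0000e-01]
pad heatsink [ 619. -152.] [np.int64(899), np.int64(633)] {'top': [622.19, -150.51, -150.93, 0.11], 'scene': [622.19, -151.92, -150.63, 0.09]} [ 6.2157e+02 -1.5216e+02 -1.5014e+02  1.0000e-01]
pad meter [ 447. -292.] [np.int64(818), np.int64(455)] {'top': [446.88, -292.39, -166.3, 0.12], 'scene': [447.48, -292.88, -166.97, 0.11]} [ 4.4859e+02 -2.9235e+02 -1.6553e+02  1.2000e-01]
pad can [ 448. -134.] [np.int64(715), np.int64(403)] {'top': [447.33, -133.75, 63.0, 0.11], 'scene': [447.98, -137.04, 62.73, 0.13]} [ 4.4825e+02 -1.3527e+02  6.1730e+01  1.2000e-01]
```

```bash
cat > plan.py <<'E'
# plan.py X Y Z yaw_deg [n]: rows for a straight move from the measured pose
import sys, numpy as np
from plant import bot
from scipy.spatial.transform import Rotation as Ro
def main():
    o=bot.get_obs(); p=o["tool_pos"]; R0=Ro.from_euler("xyz",o["tcp_rot"]); y=np.degrees(o["tcp_rot"][2])
    print("t",round(o["time"],2),"at",p.round(1),round(y,1),"w",round(o["grip_width"],1))
    v=[float(a) for a in sys.argv[1:]]
    for i in range(0,len(v),5):
        X,Y,Z,yw,n=v[i:i+5]; n=int(n); d=np.array([X,Y,Z])-p; s=np.arange(n+1)/n
        s=(1-np.cos(np.pi*s))/2*.5+s*.5
        f=lambda a:np.array([[np.cos(a),np.sin(a),0],[np.sin(a),-np.cos(a),0],[0,0,-1]])
        ys=y+(yw-y)*s; r=[(f(np.radians(ys[k]))@d*(s[k+1]-s[k])/1000).round(3).tolist() for k in range(n)]
        print("dp",r,"twist",(-np.diff(ys)).round(1).tolist()); p=p+d; y=yw
main()
E
python3 plan.py 430 -200 226 16 8  434 138.5 110 16 10
```

```text
t 0.6 at [ 144.5 -504.7  226.8] 16.0 w 91.5
dp [[0.029, -0.017, 0.0], [0.042, -0.025, 0.0], [0.051, -0.031, 0.0], [0.057, -0.034, 0.0], [0.057, -0.034, 0.0], [0.051, -0.031, 0.0], [0.042, -0.025, 0.0], [0.029, -0.017, 0.0]] twist [-0.0, -0.0, -0.0, -0.0, -0.0, -0.0, -0.0, -0.0]
dp [[0.006, -0.02, 0.007], [0.008, -0.028, 0.01], [0.01, -0.034, 0.012], [0.012, -0.039, 0.014], [0.012, -0.041, 0.015], [0.012, -0.041, 0.015], [0.012, -0.039, 0.014], [0.01, -0.034, 0.012], [0.008, -0.028, 0.01], [0.006, -0.02, 0.007]] twist [-0.0, -0.0, -0.0, -0.0, -0.0, -0.0, -0.0, -0.0, -0.0, -0.0]
```

Request:
jog_arm([
  [0.025, -0.015, 0],
  [0.035, -0.021, 0],
  [0.038, -0.023, 0],
  [0.04, -0.024, 0],
  [0.04, -0.024, 0],
  [0.04, -0.024, 0],
  [0.04, -0.024, 0],
  [0.038, -0.023, 0],
  [0.035, -0.021, 0],
  [0.027, -0.015, 0],
], twist=[0, 0, 0, 0, 0, 0, 0, 0, 0, 0], jaw=0.078)

```text
time: 1.85
tool_pos: [430.8, -199.1, 226.9]
tcp_rot: [3.141, -0.0, 0.28]
contact_force: [-0.2, -0.7, 0.5]
grip_width: 77.9
finger_force: 0.0
```

Request:
jog_arm([
  [0.006, -0.02, 0.007],
  [0.008, -0.028, 0.01],
  [0.01, -0.034, 0.012],
  [0.012, -0.039, 0.014],
  [0.012, -0.041, 0.015],
  [0.012, -0.041, 0.015],
  [0.012, -0.039, 0.014],
  [0.01, -0.034, 0.012],
  [0.008, -0.028, 0.01],
  [0.006, -0.02, 0.007],
], twist=[0, 0, 0, 0, 0, 0, 0, 0, 0, 0])

```text
time: 3.1
tool_pos: [432.7, 138.7, 110.3]
tcp_rot: [3.142, 0.0, 0.28]
contact_force: [0.1, 1.1, 0.2]
grip_width: 77.9
finger_force: 0.0
```

```bash
python3 plan.py 434 138.5 50 16 3 434 138.5 5 16 5
```

```text
t 3.1 at [432.7 138.7 110.3] 16.0 w 77.9
dp [[0.0, 0.0, 0.018], [0.0, 0.0, 0.025], [0.0, 0.0, 0.018]] twist [0.0, 0.0, 0.0]
dp [[0.0, 0.0, 0.007], [0.0, 0.0, 0.01], [0.0, 0.0, 0.011], [0.0, 0.0, 0.01], [0.0, 0.0, 0.007]] twist [-0.0, -0.0, -0.0, -0.0, -0.0]
```

Request:
jog_arm([
  [0.001, 0, 0.015],
  [0, 0, 0.02],
  [0, 0, 0.02],
  [0, 0, 0.016],
  [0, 0, 0.012],
  [0, 0, 0.01],
  [0, 0, 0.007],
  [0, 0, 0.005],
  [0, 0, 0],
], twist=[0, 0, 0, 0, 0, 0, 0, 0, 0])

```text
time: 4.22
tool_pos: [433.8, 137.7, 5.5]
tcp_rot: [3.142, 0.0, 0.279]
contact_force: [0.8, 0.4, 0.1]
grip_width: 77.9
finger_force: 0.0
```

Request:
jog_arm([
  [0, 0, 0],
  [0, 0, 0],
  [0, 0, 0],
  [0, 0, 0],
  [0, 0, 0],
  [0, 0, 0],
], twist=[0, 0, 0, 0, 0, 0], jaw=0.045)

```text
time: 4.97
tool_pos: [434.1, 137.7, 5.9]
tcp_rot: [3.141, -0.0, 0.279]
contact_force: [-0.2, -0.8, 4.1]
grip_width: 55.2
finger_force: 30.0
```

Request:
jog_arm([
  [0, 0, -0.01],
  [0, 0, -0.02],
  [0, 0, -0.03],
  [0, 0, -0.03],
  [0, 0, -0.02],
  [0, 0, -0.01],
], twist=[0, 0, 0, 0, 0, 0])

```text
time: 5.72
tool_pos: [433.9, 137.8, 126.7]
tcp_rot: [3.141, -0.001, 0.279]
contact_force: [-0.3, -1.0, -3.1]
grip_width: 55.4
finger_force: 30.0
```

```bash
python3 plan.py 500 -80 130 46 6 617.5 -304 130 56 7; python3 -c "
from plant import bot; print(bot.get_obs()['finger_force'])"
```

```text
t 5.72 at [433.9 137.8 126.7] 16.0 w 55.4
dp [[0.0, 0.027, -0.0], [-0.002, 0.04, -0.001], [-0.006, 0.047, -0.001], [-0.012, 0.046, -0.001], [-0.014, 0.037, -0.001], [-0.011, 0.024, -0.0]] twist [-3.5, -5.2, -6.3, -6.3, -5.2, -3.5]
dp [[-0.008, 0.023, 0.0], [-0.012, 0.034, 0.0], [-0.015, 0.041, 0.0], [-0.018, 0.043, 0.0], [-0.018, 0.04, 0.0], [-0.016, 0.032, 0.0], [-0.011, 0.022, 0.0]] twist [-1.0, -1.4, -1.7, -1.8, -1.7, -1.4, -1.0]
29.999469816684723
```

Request:
jog_arm([
  [0, 0.027, 0],
  [-0.002, 0.04, 0],
  [-0.006, 0.047, 0],
  [-0.012, 0.046, 0],
  [-0.014, 0.037, 0],
  [-0.011, 0.024, 0],
], twist=[-3.5, -5.2, -6.3, -6.3, -5.2, -3.5])

```text
time: 6.48
tool_pos: [499.4, -82.2, 125.0]
tcp_rot: [-3.14, 0.001, 0.803]
contact_force: [-0.3, 0.0, -3.4]
grip_width: 55.4
finger_force: 30.0
```

Request:
jog_arm([
  [-0.008, 0.023, 0],
  [-0.012, 0.034, 0],
  [-0.015, 0.041, 0],
  [-0.018, 0.043, 0],
  [-0.018, 0.04, 0],
  [-0.016, 0.032, 0],
  [-0.011, 0.022, 0],
  [0, 0, 0],
], twist=[-1, -1.4, -1.7, -1.8, -1.7, -1.4, -1, 0])

```text
time: 7.48
tool_pos: [617.3, -307.7, 123.9]
tcp_rot: [-3.139, 0.0, 0.975]
contact_force: [0.6, 0.7, -3.0]
grip_width: 55.3
finger_force: 30.0
```

```bash
python3 plan.py 617.5 -304 11.5 56 8
```

```text
t 7.47 at [ 617.3 -307.7  123.9] 55.9 w 55.3
dp [[0.0, -0.0, 0.009], [0.0, -0.0, 0.013], [0.0, -0.0, 0.016], [0.001, -0.0, 0.018], [0.001, -0.0, 0.018], [0.0, -0.0, 0.016], [0.0, -0.0, 0.013], [0.0, -0.0, 0.009]] twist [-0.0, -0.0, -0.0, -0.0, -0.0, -0.0, -0.0, -0.0]
```

Request:
jog_arm([
  [0.003, -0.002, 0.01],
  [0, 0, 0.018],
  [0, 0, 0.022],
  [0, 0, 0.022],
  [0, 0, 0.016],
  [0, 0, 0.01],
  [0, 0, 0.006],
  [0, 0, 0.004],
  [0, 0, 0.002],
  [0, 0, 0],
], twist=[0, 0, 0, 0, 0, 0, 0, 0, 0, 0])

```text
time: 8.72
tool_pos: [617.9, -303.0, 16.0]
tcp_rot: [3.141, 0.0, 0.977]
contact_force: [-0.8, -0.3, -2.7]
grip_width: 55.5
finger_force: 30.0
```

Request:
jog_arm([
  [0, 0, 0.001],
  [0, 0, 0.001],
  [0, 0, 0],
], twist=[0, 0, 0])

```text
time: 9.1
tool_pos: [617.7, -302.8, 13.7]
tcp_rot: [-3.142, 0.0, 0.977]
contact_force: [0.1, 0.3, -3.0]
grip_width: 55.5
finger_force: 30.0
```

Request:
jog_arm([
  [-0.001, 0.001, 0.001],
  [0, 0, 0.001],
  [0, 0, 0.001],
  [0, 0, 0],
], twist=[0, 0, 0, 0])

```text
time: 9.6
tool_pos: [618.0, -304.3, 11.0]
tcp_rot: [3.141, 0.0, 0.977]
contact_force: [-1.9, 0.4, -0.1]
grip_width: 55.2
finger_force: 30.0
```

Request:
jog_arm([
  [0, 0, 0],
  [0, 0, 0],
  [0, 0, 0],
  [0, 0, -0.01],
  [0, 0, -0.02],
  [0, 0, -0.03],
  [0, 0, -0.04],
  [0, 0, -0.02],
], twist=[0, 0, 0, 0, 0, 0, 0, 0], jaw=0.072)

```text
time: 10.6
tool_pos: [619.2, -304.9, 135.5]
tcp_rot: [3.136, -0.0, 0.977]
contact_force: [-0.4, -0.1, 0.3]
grip_width: 71.9
finger_force: 0.0
```

```bash
python3 plan.py 448.4 0.2 80 63.5 9
```

```text
t 10.6 at [ 619.2 -304.9  135.5] 56.0 w 71.9
dp [[0.011, -0.022, 0.004], [0.016, -0.031, 0.005], [0.02, -0.038, 0.007], [0.023, -0.042, 0.008], [0.025, -0.043, 0.008], [0.025, -0.041, 0.008], [0.023, -0.036, 0.007], [0.019, -0.029, 0.005], [0.014, -0.021, 0.004]] twist [-0.5, -0.7, -0.9, -1.0, -1.1, -1.0, -0.9, -0.7, -0.5]
```

Request:
jog_arm([
  [0.011, -0.022, 0.004],
  [0.016, -0.031, 0.005],
  [0.02, -0.038, 0.007],
  [0.023, -0.042, 0.008],
  [0.025, -0.043, 0.008],
  [0.025, -0.041, 0.008],
  [0.023, -0.036, 0.007],
  [0.019, -0.029, 0.005],
  [0.014, -0.021, 0.004],
  [0, 0, 0],
], twist=[-0.5, -0.7, -0.9, -1, -1.1, -1, -0.9, -0.7, -0.5, 0])

```text
time: 11.85
tool_pos: [447.5, 3.3, 75.9]
tcp_rot: [3.14, -0.0, 1.107]
contact_force: [1.5, 0.0, -0.3]
grip_width: 71.9
finger_force: 0.0
```

```bash
python3 plan.py 448.4 0.2 5 63.5 8
```

```text
t 11.85 at [447.5   3.3  75.9] 63.4 w 71.9
dp [[-0.0, 0.0, 0.006], [-0.0, 0.0, 0.008], [-0.0, 0.0, 0.01], [-0.0, 0.0, 0.011], [-0.0, 0.0, 0.011], [-0.0, 0.0, 0.01], [-0.0, 0.0, 0.008], [-0.0, 0.0, 0.006]] twist [-0.0, -0.0, -0.0, -0.0, -0.0, -0.0, -0.0, -0.0]
```

Request:
jog_arm([
  [-0.002, 0.002, 0.006],
  [0, 0, 0.012],
  [0, 0, 0.014],
  [0, 0, 0.014],
  [0, 0, 0.012],
  [0, 0, 0.008],
  [0, 0, 0.005],
  [0, 0, 0],
], twist=[0, 0, 0, 0, 0, 0, 0, 0])

```text
time: 12.85
tool_pos: [448.6, -0.3, 3.5]
tcp_rot: [-3.141, 0.0, 1.104]
contact_force: [-0.5, -0.1, 0.2]
grip_width: 71.8
finger_force: 0.0
```

Request:
jog_arm([
  [0, 0, 0],
  [0, 0, 0],
  [0, 0, 0],
  [0, 0, 0],
  [0, 0, 0],
  [0, 0, 0],
], twist=[0, 0, 0, 0, 0, 0], jaw=0.03)

```text
time: 13.6
tool_pos: [448.7, -0.3, 3.9]
tcp_rot: [3.141, -0.0, 1.104]
contact_force: [-0.9, 0.8, 4.0]
grip_width: 39.5
finger_force: 29.9
```

Request:
jog_arm([
  [0, 0, -0.01],
  [0, 0, -0.02],
  [0, 0, -0.03],
  [0, 0, -0.02],
  [0, 0, -0.01],
  [0, 0, 0],
], twist=[0, 0, 0, 0, 0, 0])

```text
time: 14.35
tool_pos: [448.8, -0.4, 94.1]
tcp_rot: [3.141, -0.0, 1.104]
contact_force: [-0.5, 0.2, -1.9]
grip_width: 39.8
finger_force: 29.9
```

```bash
python3 plan.py 622 -151.5 60 29.5 9
```

```text
t 14.35 at [ 4.488e+02 -4.000e-01  9.410e+01] 63.3 w 39.8
dp [[-0.004, 0.016, 0.002], [-0.005, 0.022, 0.003], [-0.004, 0.028, 0.004], [-0.002, 0.031, 0.005], [0.0, 0.033, 0.005], [0.003, 0.031, 0.005], [0.005, 0.028, 0.004], [0.005, 0.022, 0.003], [0.005, 0.016, 0.002]] twist [2.4, 3.3, 4.1, 4.6, 4.8, 4.6, 4.1, 3.3, 2.4]
```

Request:
jog_arm([
  [-0.004, 0.016, 0.002],
  [-0.005, 0.022, 0.003],
  [-0.004, 0.028, 0.004],
  [-0.002, 0.031, 0.005],
  [0, 0.033, 0.005],
  [0.003, 0.031, 0.005],
  [0.005, 0.028, 0.004],
  [0.005, 0.022, 0.003],
  [0.005, 0.016, 0.002],
  [0, 0, 0],
], twist=[2.4, 3.3, 4.1, 4.6, 4.8, 4.6, 4.1, 3.3, 2.4, 0])

```text
time: 15.6
tool_pos: [623.0, -152.3, 58.7]
tcp_rot: [-3.14, 0.001, 0.516]
contact_force: [-0.1, -0.0, -1.1]
grip_width: 39.8
finger_force: 29.9
```

Request:
jog_arm([
  [0, 0, 0],
  [0, 0, 0],
], twist=[0, 0])

```text
time: 15.85
tool_pos: [622.4, -150.5, 60.5]
tcp_rot: [-3.141, 0.0, 0.518]
contact_force: [-0.2, -0.1, -1.6]
grip_width: 40.0
finger_force: 29.9
```

```bash
python3 plan.py 622 -151.5 12 29.5 1; cat > look.py <<'E'
import sys; from h import *
n=sys.argv[1]; u0,u1,v0,v1=map(int,sys.argv[3:7]); im=bot.capture(sys.argv[2])[v0:v1,u0:u1]
s=min(800/im.shape[1],600/im.shape[0]); cv2.imwrite(f"pics/{n}.png",cv2.resize(im,None,fx=s,fy=s,interpolation=2))
E
python3 look.py l1 scene 160 320 160 280
```

```text
t 15.85 at [ 622.4 -150.5   60.5] 29.7 w 40.0
dp [[-0.001, 0.001, 0.049]] twist [0.2]
```

View pics/l1.png

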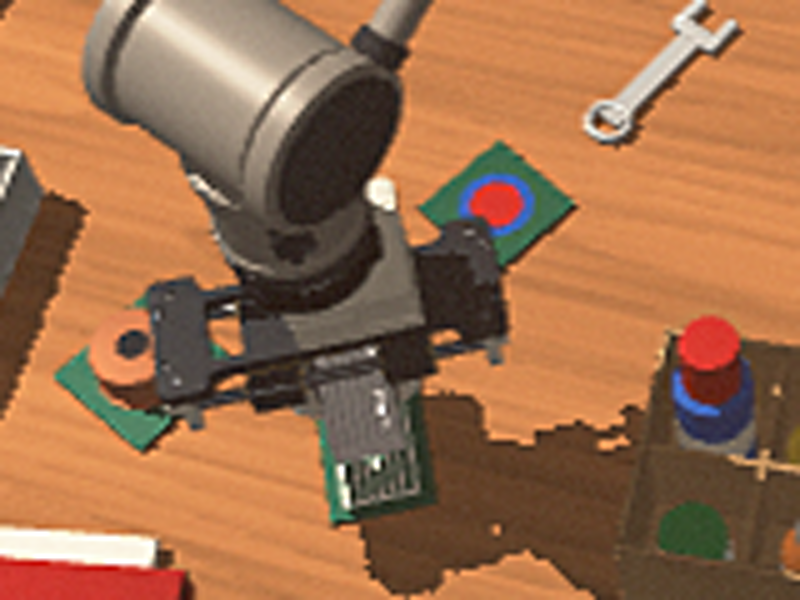

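The heatsink is held, aligned over its pad at crop (370,440), and the toroid is on its pad at (120,350). Lowering now.

Request:
jog_arm([
  [-0.001, 0.001, 0.01],
  [0, 0, 0.014],
  [0, 0, 0.012],
  [0, 0, 0.006],
  [0, 0, 0.004],
  [0, 0, 0.002],
  [0, 0, 0.001],
  [0, 0, 0],
], twist=[0.2, 0, 0, 0, 0, 0, 0, 0])

```text
time: 16.9
tool_pos: [622.7, -152.3, 12.0]
tcp_rot: [3.141, -0.0, 0.514]
contact_force: [0.4, -0.4, -2.4]
grip_width: 39.6
finger_force: 29.9
```

Request:
jog_arm([
  [0, 0, 0.001],
  [0, 0, 0],
], twist=[0, 0])

```text
time: 17.15
tool_pos: [622.5, -152.3, 10.8]
tcp_rot: [3.141, -0.0, 0.514]
contact_force: [-0.3, -0.2, -1.9]
grip_width: 40.0
finger_force: 29.9
```

Request:
jog_arm([
  [0, 0, 0.001],
  [0, 0, 0.001],
  [0, 0, 0],
], twist=[0, 0, 0])

```text
time: 17.52
tool_pos: [622.5, -152.3, 8.9]
tcp_rot: [3.141, 0.0, 0.514]
contact_force: [-1.0, 0.6, 0.3]
grip_width: 39.7
finger_force: 29.9
```

Request:
jog_arm([
  [0, 0, 0],
  [0, 0, 0],
  [0, 0, 0],
  [0, 0, -0.01],
  [0, 0, -0.02],
  [0, 0, -0.03],
  [0, 0, -0.04],
  [0, 0, -0.04],
  [0, 0, -0.02],
  [0, 0, 0],
], twist=[0, 0, 0, 0, 0, 0, 0, 0, 0, 0], jaw=0.066)

```text
time: 18.77
tool_pos: [623.5, -152.6, 171.3]
tcp_rot: [3.138, -0.003, 0.514]
contact_force: [-0.6, -0.1, -0.2]
grip_width: 65.8
finger_force: 0.0
```

```bash
python3 plan.py 440 60 160 28 8 433.5 295.5 100 25 8
```

```text
t 18.77 at [ 623.5 -152.6  171.3] 29.5 w 65.8
dp [[-0.004, -0.022, 0.001], [-0.007, -0.032, 0.001], [-0.008, -0.04, 0.002], [-0.009, -0.043, 0.002], [-0.009, -0.043, 0.002], [-0.009, -0.039, 0.002], [-0.007, -0.032, 0.001], [-0.005, -0.022, 0.001]] twist [0.1, 0.2, 0.2, 0.2, 0.2, 0.2, 0.2, 0.1]
dp [[0.009, -0.017, 0.005], [0.012, -0.025, 0.007], [0.015, -0.03, 0.009], [0.016, -0.034, 0.009], [0.016, -0.034, 0.009], [0.014, -0.031, 0.009], [0.011, -0.025, 0.007], [0.008, -0.018, 0.005]] twist [0.2, 0.4, 0.4, 0.5, 0.5, 0.4, 0.4, 0.2]
```

Request:
jog_arm([
  [-0.004, -0.022, 0],
  [-0.007, -0.032, 0],
  [-0.008, -0.04, 0.002],
  [-0.009, -0.043, 0.002],
  [-0.009, -0.043, 0.002],
  [-0.009, -0.039, 0.002],
  [-0.007, -0.032, 0.001],
  [-0.005, -0.022, 0.001],
], twist=[0.1, 0.2, 0.2, 0.2, 0.2, 0.2, 0.2, 0.1])

```text
time: 19.77
tool_pos: [438.1, 59.9, 157.7]
tcp_rot: [-3.141, 0.002, 0.491]
contact_force: [-0.2, -0.4, 0.0]
grip_width: 65.9
finger_force: 0.0
```

Request:
jog_arm([
  [0.009, -0.017, 0.005],
  [0.012, -0.025, 0.007],
  [0.015, -0.03, 0.009],
  [0.016, -0.034, 0.009],
  [0.016, -0.034, 0.009],
  [0.014, -0.031, 0.009],
  [0.011, -0.025, 0.007],
  [0.008, -0.018, 0.005],
  [0, 0, 0],
  [0, 0, 0],
], twist=[0.2, 0.4, 0.4, 0.5, 0.5, 0.4, 0.4, 0.2, 0, 0])

```text
time: 21.02
tool_pos: [433.3, 294.7, 98.2]
tcp_rot: [3.141, 0.001, 0.438]
contact_force: [0.6, -0.1, -0.1]
grip_width: 66.1
finger_force: 0.0
```

```bash
python3 plan.py 433.5 295.5 5 25 1
python3 look.py l2 scene 330 460 150 280
```

```text
t 21.02 at [433.3 294.7  98.2] 25.1 w 66.1
dp [[0.001, -0.001, 0.093]] twist [0.1]
```

View pics/l2.png

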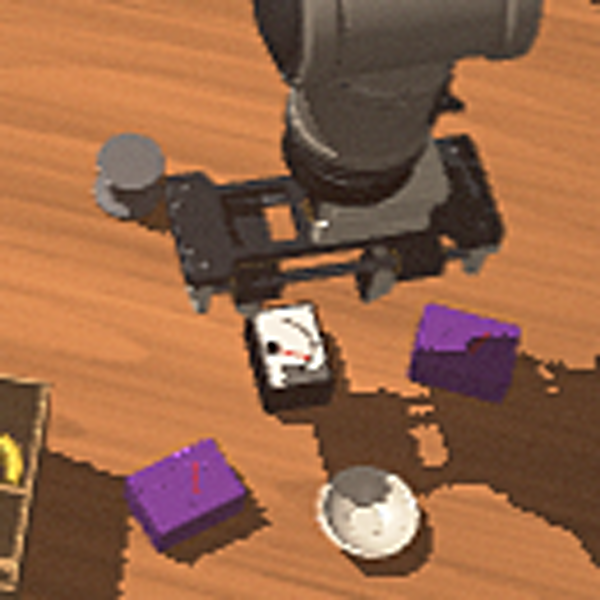

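The gripper is above the black meter at crop (290,350), and the purple blocks are clear of the fingers. Descending.

Request:
jog_arm([
  [0.001, 0, 0.012],
  [0, 0, 0.018],
  [0, 0, 0.02],
  [0, 0, 0.018],
  [0, 0, 0.012],
  [0, 0, 0.008],
  [0, 0, 0.005],
  [0, 0, 0],
], twist=[0, 0, 0, 0, 0, 0, 0, 0])

```text
time: 22.08
tool_pos: [434.7, 295.8, 5.6]
tcp_rot: [3.141, 0.0, 0.438]
contact_force: [0.0, 0.0, -0.8]
grip_width: 65.6
finger_force: 0.0
```

Request:
jog_arm([
  [0, 0, 0],
  [0, 0, 0],
  [0, 0, 0],
  [0, 0, 0],
  [0, 0, 0],
  [0, 0, 0],
], twist=[0, 0, 0, 0, 0, 0], jaw=0.036)

```text
time: 22.82
tool_pos: [434.8, 295.9, 6.0]
tcp_rot: [3.141, -0.001, 0.438]
contact_force: [-0.9, -0.1, 5.1]
grip_width: 45.9
finger_force: 30.0
```

Request:
jog_arm([
  [0, 0, -0.01],
  [0, 0, -0.02],
  [0, 0, -0.03],
  [0, 0, -0.03],
  [0, 0, -0.03],
  [0, 0, -0.02],
  [0, 0, -0.01],
  [0, 0, 0],
], twist=[0, 0, 0, 0, 0, 0, 0, 0])

```text
time: 23.82
tool_pos: [434.7, 295.9, 155.9]
tcp_rot: [3.142, -0.001, 0.438]
contact_force: [0.2, 0.6, -1.3]
grip_width: 45.9
finger_force: 30.0
```

```bash
python3 plan.py 460 0 150 19.5 8 447.5 -292.5 60 13.7 9
```

```text
t 23.82 at [434.7 295.9 155.9] 25.1 w 45.9
dp [[-0.008, 0.023, 0.0], [-0.012, 0.033, 0.001], [-0.014, 0.04, 0.001], [-0.015, 0.045, 0.001], [-0.014, 0.045, 0.001], [-0.012, 0.041, 0.001], [-0.009, 0.033, 0.001], [-0.006, 0.023, 0.0]] twist [0.5, 0.7, 0.8, 0.9, 0.9, 0.8, 0.7, 0.5]
dp [[-0.008, 0.019, 0.006], [-0.011, 0.027, 0.009], [-0.013, 0.033, 0.011], [-0.014, 0.038, 0.012], [-0.014, 0.039, 0.013], [-0.013, 0.038, 0.012], [-0.011, 0.034, 0.011], [-0.009, 0.028, 0.009], [-0.006, 0.02, 0.006]] twist [0.4, 0.6, 0.7, 0.8, 0.8, 0.8, 0.7, 0.6, 0.4]
```

Request:
jog_arm([
  [-0.008, 0.023, 0],
  [-0.012, 0.033, 0.001],
  [-0.014, 0.04, 0.001],
  [-0.015, 0.045, 0.001],
  [-0.014, 0.045, 0.001],
  [-0.012, 0.041, 0.001],
  [-0.009, 0.033, 0.001],
  [-0.006, 0.023, 0],
], twist=[0.5, 0.7, 0.8, 0.9, 0.9, 0.8, 0.7, 0.5])

```text
time: 24.82
tool_pos: [459.4, -1.6, 148.5]
tcp_rot: [-3.141, 0.002, 0.335]
contact_force: [0.8, 0.3, -2.3]
grip_width: 45.9
finger_force: 30.0
```

Request:
jog_arm([
  [-0.008, 0.019, 0.006],
  [-0.011, 0.027, 0.009],
  [-0.013, 0.033, 0.011],
  [-0.014, 0.038, 0.012],
  [-0.014, 0.039, 0.013],
  [-0.013, 0.038, 0.012],
  [-0.011, 0.034, 0.011],
  [-0.009, 0.028, 0.009],
  [-0.006, 0.02, 0.006],
  [0, 0, 0],
], twist=[0.4, 0.6, 0.7, 0.8, 0.8, 0.8, 0.7, 0.6, 0.4, 0])

```text
time: 26.08
tool_pos: [444.1, -293.8, 59.7]
tcp_rot: [-3.14, 0.001, 0.233]
contact_force: [-0.3, 0.3, -1.5]
grip_width: 45.9
finger_force: 30.0
```

Request:
jog_arm([
  [0, 0, 0],
  [0, 0, 0],
], twist=[0, 0])

```text
time: 26.32
tool_pos: [444.8, -292.2, 61.0]
tcp_rot: [-3.142, -0.0, 0.236]
contact_force: [-0.0, -0.5, -1.5]
grip_width: 45.9
finger_force: 30.0
```

```bash
python3 plan.py 447.5 -292.5 11 13.7 1
```

```text
t 26.32 at [ 444.8 -292.2   61. ] 13.5 w 45.9
dp [[0.003, 0.001, 0.05]] twist [-0.2]
```

Request:
jog_arm([
  [0.003, 0.001, 0.01],
  [0, 0, 0.012],
  [0, 0, 0.01],
  [0, 0, 0.006],
  [0, 0, 0.004],
  [0, 0, 0.003],
  [0, 0, 0.002],
  [0, 0, 0],
], twist=[-0.2, 0, 0, 0, 0, 0, 0, 0])

```text
time: 27.32
tool_pos: [447.8, -293.4, 13.7]
tcp_rot: [3.141, -0.0, 0.239]
contact_force: [0.6, 0.1, -0.7]
grip_width: 45.8
finger_force: 30.0
```

Request:
jog_arm([
  [0, 0, 0.001],
  [0, 0, 0.001],
  [0, 0, 0],
], twist=[0, 0, 0])

```text
time: 27.7
tool_pos: [447.8, -293.4, 11.7]
tcp_rot: [3.142, 0.0, 0.239]
contact_force: [1.1, 0.2, -1.2]
grip_width: 46.0
finger_force: 30.0
```

Request:
jog_arm([
  [0, -0.001, 0.001],
  [0, 0, 0],
], twist=[0, 0])

```text
time: 27.95
tool_pos: [447.7, -292.7, 11.0]
tcp_rot: [3.141, -0.0, 0.239]
contact_force: [-0.5, -1.7, 2.3]
grip_width: 46.1
finger_force: 30.0
```

Request:
jog_arm([
  [0, 0, 0],
  [0, 0, 0],
  [0, 0, 0],
  [0, 0, -0.01],
  [0, 0, -0.02],
  [0, 0, -0.04],
  [0, 0, -0.05],
  [0, 0, -0.05],
  [0, 0, -0.03],
  [0, 0, -0.01],
], twist=[0, 0, 0, 0, 0, 0, 0, 0, 0, 0], jaw=0.066)

```text
time: 29.2
tool_pos: [448.1, -292.8, 223.2]
tcp_rot: [3.138, -0.002, 0.239]
contact_force: [-0.1, 0.3, 0.2]
grip_width: 66.1
finger_force: 0.0
```

```bash
python3 plan.py 500 -60 220 14 7 581 54.3 220 14 5
```

```text
t 29.2 at [ 448.1 -292.8  223.2] 13.7 w 66.1
dp [[0.01, -0.021, 0.0], [0.015, -0.03, 0.0], [0.018, -0.037, 0.001], [0.019, -0.039, 0.001], [0.018, -0.037, 0.001], [0.015, -0.03, 0.0], [0.01, -0.021, 0.0]] twist [-0.0, -0.0, -0.1, -0.1, -0.1, -0.0, -0.0]
dp [[0.016, -0.013, 0.0], [0.024, -0.021, 0.0], [0.027, -0.023, 0.0], [0.024, -0.021, 0.0], [0.016, -0.013, 0.0]] twist [-0.0, -0.0, -0.0, -0.0, -0.0]
```

Request:
jog_arm([
  [0.01, -0.021, 0],
  [0.015, -0.03, 0],
  [0.018, -0.037, 0.001],
  [0.019, -0.039, 0.001],
  [0.018, -0.037, 0.001],
  [0.015, -0.03, 0],
  [0.01, -0.021, 0],
], twist=[0, 0, 0, 0, 0, 0, 0])

```text
time: 30.08
tool_pos: [498.2, -57.0, 216.6]
tcp_rot: [-3.14, 0.002, 0.24]
contact_force: [0.2, 0.0, 0.9]
grip_width: 65.8
finger_force: 0.0
```

Request:
jog_arm([
  [0.016, -0.013, 0],
  [0.024, -0.021, 0],
  [0.027, -0.023, 0],
  [0.024, -0.021, 0],
  [0.016, -0.013, 0],
  [0, 0, 0],
  [0, 0, 0],
], twist=[0, 0, 0, 0, 0, 0, 0])

```text
time: 30.95
tool_pos: [580.4, 54.5, 216.9]
tcp_rot: [-3.141, 0.002, 0.239]
contact_force: [-0.1, 0.7, -0.0]
grip_width: 66.0
finger_force: 0.0
```

```bash
python3 plan.py 581 54.3 113 13.7 1; python3 look.py l3 scene 160 360 130 280;  python3 look.py l4 top 270 480 90 250
```

```text
t 30.95 at [580.4  54.5 216.9] 13.7 w 66.0
dp [[0.0, 0.0, 0.104]] twist [-0.0]
```

View pics/l3.png

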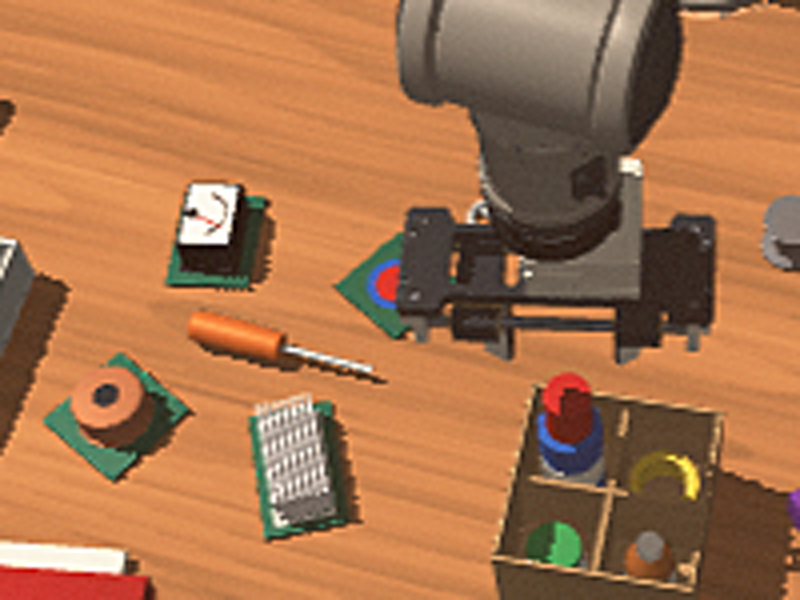

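View pics/l4.png

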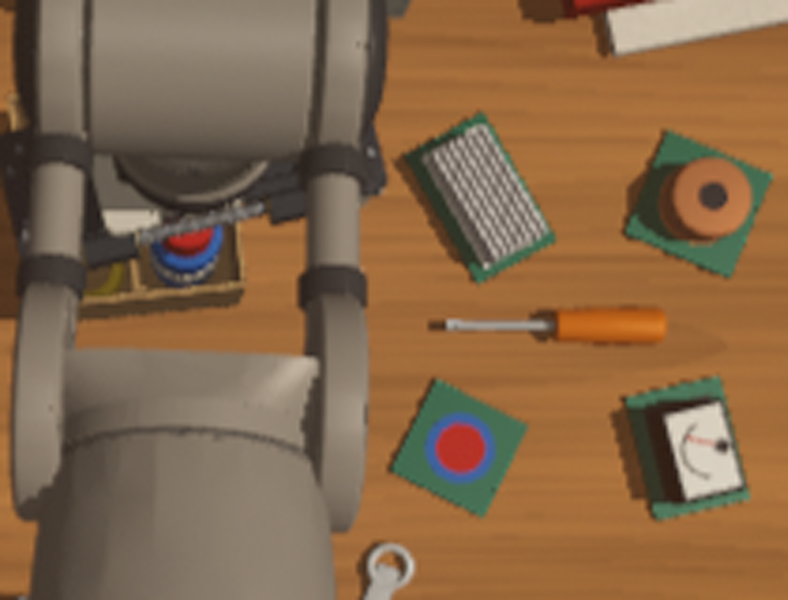

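The three parts sit on their pads, and the can cap lies between the open fingers (scene crop about (567,400)). Descending on the cap.

Request:
jog_arm([
  [0, 0, 0.012],
  [0, 0, 0.02],
  [0, 0, 0.022],
  [0, 0, 0.02],
  [0, 0, 0.014],
  [0, 0, 0.008],
  [0, 0, 0.006],
  [0, 0, 0],
], twist=[0, 0, 0, 0, 0, 0, 0, 0])

```text
time: 32.05
tool_pos: [581.2, 55.0, 115.6]
tcp_rot: [3.142, 0.0, 0.239]
contact_force: [-0.6, 0.5, -0.9]
grip_width: 65.7
finger_force: 0.0
```

Request:
jog_arm([
  [0, 0, 0],
  [0, 0, 0],
  [0, 0, 0],
  [0, 0, 0],
  [0, 0, 0],
  [0, 0, 0],
], twist=[0, 0, 0, 0, 0, 0], jaw=0.024)

```text
time: 32.8
tool_pos: [581.3, 55.0, 115.8]
tcp_rot: [3.141, -0.0, 0.239]
contact_force: [-0.9, -1.4, 1.0]
grip_width: 33.5
finger_force: 30.0
```

Request:
jog_arm([
  [0, 0, -0.005],
  [0, 0, -0.01],
  [0, 0, -0.015],
  [0, 0, -0.02],
  [0, 0, -0.02],
  [0, 0, -0.02],
  [0, 0, -0.015],
  [0, 0, -0.01],
  [0, 0, -0.005],
  [0, 0, 0],
], twist=[0, 0, 0, 0, 0, 0, 0, 0, 0, 0])

```text
time: 34.05
tool_pos: [581.2, 55.1, 235.6]
tcp_rot: [3.142, 0.0, 0.239]
contact_force: [-0.5, 0.6, -1.6]
grip_width: 33.6
finger_force: 30.0
```

```bash
python3 plan.py 447.5 -135 228 13.7 9; python3 look.py l5 scene 240 360 120 280
```

```text
t 34.05 at [581.2  55.1 235.6] 13.7 w 33.6
dp [[-0.012, 0.011, 0.001], [-0.017, 0.015, 0.001], [-0.021, 0.019, 0.001], [-0.024, 0.021, 0.001], [-0.025, 0.022, 0.001], [-0.024, 0.021, 0.001], [-0.021, 0.019, 0.001], [-0.017, 0.015, 0.001], [-0.012, 0.011, 0.001]] twist [-0.0, -0.0, -0.0, -0.0, -0.0, -0.0, -0.0, -0.0, -0.0]
```

View pics/l5.png

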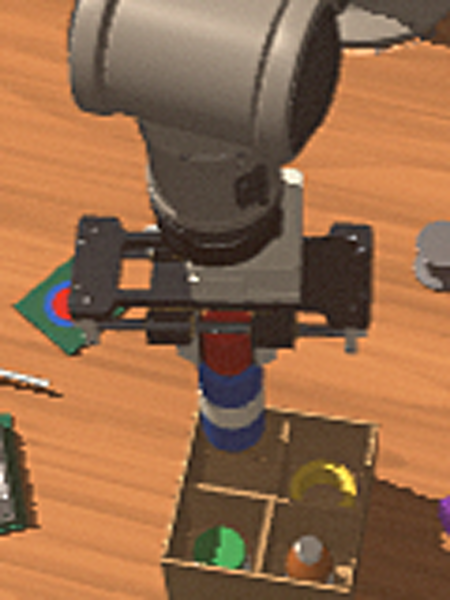

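The can hangs upright and its foot is clear of the rim (crop (232,440)). Carrying it to its pad.

Request:
jog_arm([
  [-0.012, 0.011, 0],
  [-0.017, 0.015, 0],
  [-0.021, 0.019, 0],
  [-0.024, 0.021, 0],
  [-0.025, 0.022, 0],
  [-0.024, 0.021, 0],
  [-0.021, 0.019, 0],
  [-0.017, 0.015, 0],
  [-0.012, 0.011, 0],
  [0, 0, 0],
], twist=[0, 0, 0, 0, 0, 0, 0, 0, 0, 0])

```text
time: 35.35
tool_pos: [448.8, -136.3, 235.6]
tcp_rot: [-3.142, 0.0, 0.237]
contact_force: [0.9, 0.6, -0.6]
grip_width: 33.4
finger_force: 30.0
```

Request:
jog_arm([
  [0, 0, 0.01],
  [0, 0, 0.02],
  [0, 0, 0.02],
  [0, 0, 0.02],
  [0, 0, 0.015],
  [0, 0, 0.01],
  [0, 0, 0.005],
  [0, 0, 0],
  [0, 0, 0],
], twist=[0, 0, 0, 0, 0, 0, 0, 0, 0])

```text
time: 36.48
tool_pos: [449.8, -135.6, 136.2]
tcp_rot: [3.141, -0.001, 0.239]
contact_force: [-0.5, 0.0, -0.9]
grip_width: 33.7
finger_force: 30.0
```

```bash
python3 plan.py 447.5 -135 117 13.7 1
```

```text
t 36.48 at [ 449.8 -135.6  136.2] 13.7 w 33.7
dp [[-0.002, -0.001, 0.019]] twist [-0.0]
```

Request:
jog_arm([
  [-0.002, -0.001, 0.006],
  [0, 0, 0.005],
  [0, 0, 0.003],
  [0, 0, 0.002],
  [0, 0, 0.001],
  [0, 0, 0],
], twist=[0, 0, 0, 0, 0, 0])

```text
time: 37.22
tool_pos: [447.4, -135.0, 118.7]
tcp_rot: [3.141, -0.0, 0.239]
contact_force: [0.0, 1.2, -1.5]
grip_width: 33.2
finger_force: 30.0
```

Request:
jog_arm([
  [0, 0, 0.001],
  [0, 0, 0.001],
  [0, 0, 0],
], twist=[0, 0, 0])

```text
time: 37.6
tool_pos: [447.4, -135.0, 116.8]
tcp_rot: [3.141, -0.0, 0.239]
contact_force: [-0.2, -0.1, -0.2]
grip_width: 33.4
finger_force: 30.0
```

Request:
jog_arm([
  [0, 0, 0.0005],
  [0, 0, 0],
], twist=[0, 0])

```text
time: 37.85
tool_pos: [447.6, -135.1, 116.7]
tcp_rot: [3.141, -0.001, 0.239]
contact_force: [-0.6, -0.3, 4.8]
grip_width: 33.3
finger_force: 30.0
```

Request:
jog_arm([
  [0, 0, 0],
  [0, 0, 0],
  [0, 0, 0],
  [0, 0, 0],
  [0, 0, -0.01],
  [0, 0, -0.02],
  [0, 0, -0.03],
  [0, 0, -0.03],
  [0, 0, -0.02],
  [0, 0, 0],
], twist=[0, 0, 0, 0, 0, 0, 0, 0, 0, 0], jaw=0.066)

```text
time: 39.1
tool_pos: [448.1, -135.3, 228.0]
tcp_rot: [3.139, -0.003, 0.239]
contact_force: [0.7, -0.6, -0.3]
grip_width: 66.0
finger_force: 0.0
```

```bash
python3 plan.py 420 250 240 13.7 10
```

```text
t 39.1 at [ 448.1 -135.3  228. ] 13.7 w 66.0
dp [[0.004, -0.024, -0.001], [0.005, -0.033, -0.001], [0.007, -0.04, -0.001], [0.008, -0.046, -0.001], [0.008, -0.048, -0.002], [0.008, -0.048, -0.002], [0.008, -0.046, -0.001], [0.007, -0.04, -0.001], [0.005, -0.033, -0.001], [0.004, -0.024, -0.001]] twist [-0.0, -0.0, -0.0, -0.0, -0.0, -0.0, -0.0, -0.0, -0.0, -0.0]
```

Request:
jog_arm([
  [0.004, -0.024, 0],
  [0.005, -0.033, 0],
  [0.007, -0.04, 0],
  [0.008, -0.046, 0],
  [0.008, -0.048, 0],
  [0.008, -0.048, 0],
  [0.008, -0.046, 0],
  [0.007, -0.04, 0],
  [0.005, -0.033, 0],
  [0.004, -0.024, 0],
], twist=[0, 0, 0, 0, 0, 0, 0, 0, 0, 0])

```text
time: 40.35
tool_pos: [418.3, 252.6, 225.1]
tcp_rot: [3.141, 0.002, 0.24]
contact_force: [-0.1, -0.3, -0.6]
grip_width: 66.4
finger_force: 0.0
```

```bash
cat > m3.py <<'E'
from h import *
T=dict(toroid_mid=((617.5,-304),0,(56,),5,35),heatsink_mid=((622,-151.5),29.5,(84,40),5,35),meter_mid=((447.5,-292.5),13.7,(64,46),5,37),can_cap=((447.5,-135),0,(34,),110,155))
for c in("top","scene"): im=bot.capture(c); cv2.imwrite(f"pics/f_{c}.png",im)
for l,(xy,a,dim,z0,z1) in T.items():
    M={}
    for c in("top","scene"):
        if l=="can_cap":
            g=cv2.cvtColor(cv2.imread(f"pics/f_{c}.png"),cv2.COLOR_BGR2HSV); m=((g[...,0]<8)|(g[...,0]>172))&(g[...,1]>150)&(g[...,2]>60)
            n,L,st,ct=cv2.connectedComponentsWithStats(m.astype(np.uint8)); k=1+np.argmin(np.hypot(*(ct[1:]-proj(c,[[*xy,132]])[0]).T)+1e3*(st[1:,4]<40)); M[c]=L==k
            continue
        u=proj(c,[[*xy,z1]])[0]; D=[d for d in bot.masks_of(c,l) if np.hypot(*(np.array(d["bbox"][:2])-u))<18]
        if D: M[c]=D[0]["pixels"]
    print(l,xy,a,{c:fit({c:m},*xy,np.radians(a),dim,z0,z1).tolist() for c,m in M.items()})
E
python3 m3.py; python3 - <<'E'
import cv2
a=cv2.imread('pics/f_top.png')[95:255,350:500];b=cv2.imread('pics/f_scene.png')[160:280,160:300]
cv2.imwrite('pics/f1.png',cv2.hconcat([cv2.resize(a,(400,427),interpolation=2),cv2.resize(b,(400,427),interpolation=2)]))
E
```

```text
toroid_mid (617.5, -304) 0 {'top': [617.88, -303.38, 9.37, 0.09], 'scene': [617.01, -303.69, 6.73, 0.14]}
heatsink_mid (622, -151.5) 29.5 {'top': [620.45, -151.28, 31.42, 0.05], 'scene': [622.52, -151.84, 32.0, 0.19]}
meter_mid (447.5, -292.5) 13.7 {'top': [444.9, -290.3, 14.34, 0.07], 'scene': [444.27, -293.91, 15.9, 0.1]}
can_cap (447.5, -135) 0 {'top': [445.6, -135.01, 2.18, 0.18], 'scene': [446.74, -135.96, 17.23, 0.15]}
```

View pics/f1.png

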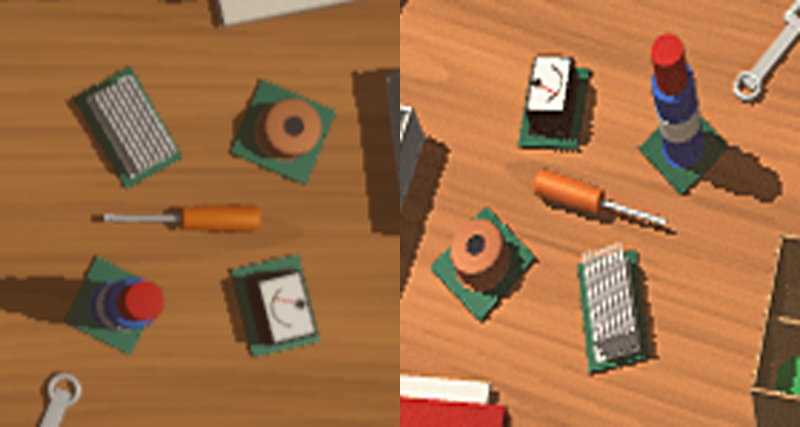

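All four parts stand on their pads: in the top half of the view, heatsink (130,128), toroid (290,127), can (130,303) and meter (285,305). They measure within about 3 mm and 2° of the pad centres, so I'm handing in.

```bash
python3 -c "
from plant import bot; print(bot.close_job())"
```

```text
the job is handed in; nothing more can be done
None
```

All four parts were placed in the order asked, each released and upright on its own pad within about 3 mm and 2° of its picture by camera, and the job was handed in at about 41 s; no verdict was returned.

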